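# Snap the red lifting grip onto the casserole lid

## Task

Take the red clip-on lifting grip and press it straight down over the steel loop on the casserole lid, until the loop's bar has gone past the brass sprung gate and the gate has sprung shut beneath it; then let go and leave it clipped on. Leave the blue grip standing where it is.

Things in the scene. Friction and masses are not known exactly. Their poses are not given: they have to be found in the camera images.
- red_lifter_grip (a point): RED-gripped clip-on lid lifter, loose, 0.12 kg, 130 mm tall, upright on two steel feet left or right of the casserole. Point: middle of the grip, 102 mm above the feet. Grip bar: 22 (x) by 26 mm (y; 30 at its ends), 74 to 130 mm above the feet; pinch from above across y. Below it a steel fork, 22 mm thick, 44 wide (58 at the feet). z up, y across the fork's legs, x = way the bar must lie.
- red_gate (a joint): Brass sprung flap across the red fork's 26 mm throat (open below, flared to 36; bridge underside 64 mm above feet). Gate 14 to 19 mm above feet, hinged on the -y leg. 0 = shut (rad), grows as a bar pushes it inward (up), to 1.5. Pressing through takes 5 to 18 N, more than its weight. Springs shut once the bar's centre line is 46 mm or more above the feet. A half turn about z fits as well.
- lid_loop (a point): Rigid steel loop on the flat lid of a dark green casserole (184 mm across, fixed). Point: centre of its level round bar, 8 mm thick, 54 mm above the lid top; x along the bar (straight 60 mm, posts 80 mm apart), z up. With the lifter's feet on the lid the bar lies in the throat above the shut gate. Ear handles reach 107 mm out along y, below lid height.
- blue_lifter_grip (a point): Identical lid lifter with a BLUE grip, loose, on the other side of the casserole; not to be used or moved. Point: middle of its grip, 102 mm above its feet, axes as for the red one.
Things that resemble listed ones, but are neither listed nor needed, are in the scene too. Leave any orange look-alike of the part that bears red_lifter_grip alone.

How it is judged:
By the outcome, as a careful person would: the job done as asked, in the order asked, and still so for the second after the job is handed in, with the robot touching nothing.
It also fails if it takes over 38 s, if anything falls off the work surface, if the arm or the gripper's body presses on something with over 40 N, if the wrist force passes 120 N, or if a joint passes its speed limit or range.

## Robot

A 6-joint arm with a two-finger parallel gripper is mounted at the origin on a cart in front of the work surface, level with it; the furniture and walls round the work are solid. World frame = base frame: x ahead of the robot, y to its left, z up, the work surface at z = 0. Lengths are in m, angles in rad, forces in N, time in s.
With the tool pointing down it reaches from about 0.425 to 0.95 m from the base axis. Payload 3.5 kg.
Tool frame: the origin (TCP) lies midway between the tips of the shut fingers; the grasp point (between the pads) lies ctrl.grasp_offset behind it (ctrl.grasp_offset is the distance from the TCP to the grasp point, in m); x points along the fingers, y is the direction in which the jaws open and shut, and the axes are right-handed (so a half turn about x gives the same grasp; the last joint's range is limited). The gripper opens to 85 mm and grips with 20 to 120 N. Pads are 22 mm wide; open, the fingers measure 114 mm over their backs; the gripper's body (76 mm by 85 mm) begins 54 mm behind the grasp point. The pads swing forward as they close: fully open they stand 13 mm farther back than shut.
Start: joints at [-0.15, 0.286, 1.577, -0, 1.279, -0.15], TCP at [0.675, 0, 0.231] pointing down, gripper open.
Joint ranges: [-2.77, 2.77], [-0.9, 2.22], [0.21, 2.48], [-1.53, 4.67], [0.24, 2.81], [-2.84, 2.84]. Speed limits (rad/s): [2.79, 2.79, 3.14, 3.14, 3.14, 3.14].

## Interface

Orientations are given as a unit quaternion [x, y, z, w].
In Python, from plant import readout, read_camera, sign_off, ctrl gives the robot as it stands.
- The arm moves only by the tool drive_tool, never from a script. Its argument "steps" is a list of rows, each a list of 5 numbers: the shift along the tool's x, y, z in cm, then the turn about the tool's x in degrees, then the opening, from 0 (shut) to 1 (fully open). A call has 1 to 10 rows; each row shifts and turns the commanded pose from where the row before left it, along the tool's axes as they then stand; what a row does not reach is not made up. A row lasts 1/10 s, in which the tool goes at most 50 mm and 8.59 degrees, less where a joint would pass 70% of its speed; a pose out of reach is approached as far as the arm can. A call is refused whole if a number of a shift passes 5 or a number of a turn 8.59, either way. A call with a gripper value outside its range is refused whole. The fingers move at their own pace and stop on an object; "force" is the grip in N (left out, the last holds). Time passes only in rows, so rows that do not move let the fingers close. It gives the time, the measured TCP pose, the force and the opening at its end, in the units of the state.
- readout.get_state(): the state, without advancing time (a new reading comes with each control period).
- read_camera(name): name is "scene" or "side" or "wrist"; returns a dict with "frame" (480x640x3 uint8, red, green, blue), "vertical_fov" (degrees; the focal length in pixels is half the picture's height over the tangent of half this angle, whatever the lens; pixels are square), "cx", "cy" (the principal point, pixels), "eye" and "orientation" of the camera in the world. Camera axes: x right, y up, looking along -z (the intrinsics and any distortion apply to the point x, -y, -z); pixel columns grow to the right and rows downward; lengths in m; the calibration is good to about 2 mm. A picture is of the moment at which its call begins. There is no depth.
- sign_off(): hands the job in, once; it reports no verdict.
The state is a dict: "time": time; "qpos": joint angles; "dq": joint speeds; "joint_efforts": joint torques, N m; "eef_pos": TCP position; "tcp_rot": TCP orientation; "contact_force": force on the tool from outside, world axes, zero at the start; "wrist_torque": the same for the moment, N m; "opening": opening from 0.0 (shut) to 1.0 (fully open).
Only numpy, scipy, OpenCV 4.12 (cv2) and the standard library are available. Lean on these libraries where they do the work, as an engineer would, in place of code of your own. Each camera call takes 0.05 s, during which the arm holds its last target. There are 200 camera calls.

## Working session

There is one attempt and no reset: what is moved stays moved. The work goes in short steps, Python scripts to look and compute and a tool call to move; the robot and the scene stay as the last step left them, time stands still between calls to the robot, and variables do not carry over. Pictures are saved under pics/ and viewed, about 8 in all and at most 12, crops included, and the job is handed in when it is done.

Besides the shell and the picture viewer there is one more tool, called after "Request:" by a JSON object that holds its "op" and its "data". drive_tool: Moves the arm, as the interface text tells. Its arguments: {"type":"object","properties":{"steps":{"type":"array","items":{"type":"array","items":{"type":"number"}}},"force":{"type":"number"}},"required":["steps"]}

```bash
mkdir -p pics; ls; cat > h.py <<'E'
import numpy as np,cv2
from scipy.spatial.transform import Rotation as R
from plant import readout, read_camera, sign_off, ctrl
def shot(n,f):
    c=read_camera(n); np.save('pics/'+f,c['frame']); cv2.imwrite(f'pics/{f}.png',c['frame'][:,:,::-1])
    import json; json.dump({k:(np.array(v).tolist() if not isinstance(v,(str,dict)) else v) for k,v in c.items() if k!='frame'},open(f'pics/{f}.json','w'))
    return c
def load(f):
    import json; return json.load(open(f'pics/{f}.json'))
def ray(c,u,v):
    f=240/np.tan(np.radians(c['vertical_fov'])/2)
    d=np.array([(u-c['cx'])/f,-(v-c['cy'])/f,-1]); r=R.from_quat(c['orientation'])
    return np.array(c['eye']),r.apply(d)
def atz(c,u,v,z):
    e,d=ray(c,u,v); return e+d*(z-e[2])/d[2]
def proj(c,p):
    f=240/np.tan(np.radians(c['vertical_fov'])/2)
    q=R.from_quat(c['orientation']).inv().apply(np.array(p)-c['eye']); return c['cx']-f*q[0]/q[2],c['cy']+f*q[1]/q[2]
def tri(*a):
    A=np.zeros((3,3));b=np.zeros(3)
    for c,u,v in a:
        e,d=ray(c,u,v);d=d/np.linalg.norm(d);P=np.eye(3)-np.outer(d,d);A+=P;b+=P@e
    return np.linalg.solve(A,b)
E
python3 - <<'E'
from h import *
for n in ['scene','side','wrist']:
    c=shot(n,n+'0'); print(n,{k:v for k,v in c.items() if k!='frame'})
print(readout.get_state(),ctrl.grasp_offset)
E
```

```text
pics
scene {'vertical_fov': 46.90141336626106, 'cx': 327.76337386786736, 'cy': 238.3681094531953, 'eye': array([-0.45338617, -0.59076881,  0.63831537]), 'orientation': array([ 0.46354819, -0.24733841, -0.40530541,  0.74811384])}
side {'vertical_fov': 43.04654632669742, 'cx': 317.0952121627138, 'cy': 236.8388273134731, 'eye': array([ 0.29696654, -0.79828037,  0.84226565]), 'orientation': array([ 0.39895877, -0.0389174 , -0.0694656 ,  0.91350527])}
wrist {'vertical_fov': 61.670706014551186, 'cx': 321.94615128775604, 'cy': 238.0541530966892, 'eye': array([0.67388931, 0.08397798, 0.37375268]), 'orientation': array([-1.64702018e-01,  1.02175834e-03, -2.55629399e-04,  9.86342809e-01])}
{'time': 0.15, 'qpos': array([-1.50019497e-01,  2.87006279e-01,  1.57783470e+00,  6.43200952e-06,
        1.27857838e+00, -1.49970096e-01]), 'dq': array([ 0.00070005, -0.00249593, -0.00607717, -0.00017013, -0.00046035,
        0.00225264]), 'joint_efforts': array([ 7.91554030e-04, -4.06602967e+01, -2.93140125e+01, -8.94972595e-05,
        3.96185191e-03, -2.97825103e-06]), 'eef_pos': array([6.74497502e-01, 9.39403787e-05, 2.30238771e-01]), 'tcp_rot': array([ 0.49963105,  0.50050806, -0.50039416,  0.49946589]), 'contact_force': array([-0.19650673,  0.07678413,  0.76938797]), 'wrist_torque': array([0.0464183 , 0.00415054, 0.00094845]), 'opening': 0.9978406156553129} 0.0187
```

View pics/scene0.png

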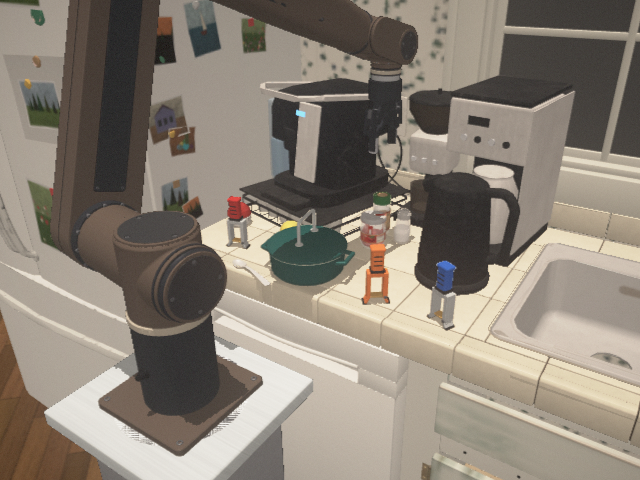

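View pics/side0.png

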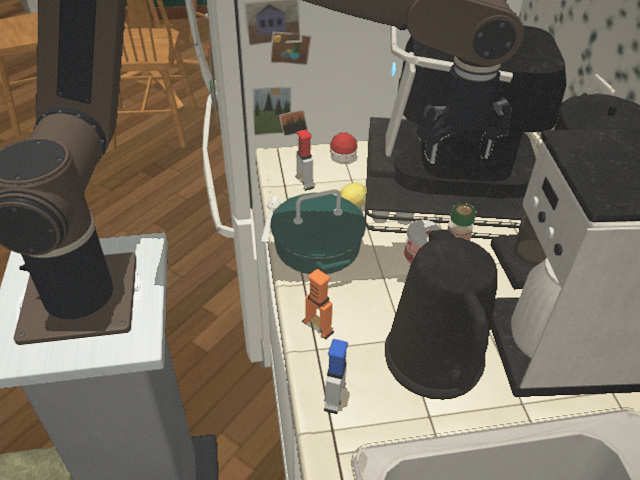

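Scene view: the red grip is at about (236,210), the orange look-alike at (376,265) and the blue grip at (444,285). The loop is at (307,222). In the side view, red is at (304,145), the loop at (318,200), and a red/white jar at (343,147) is not a lifter. The red-topped grip on steel legs fits the description. I'll confirm it in one enlarged crop.

```bash
python3 - <<'E'
from h import *
def crop(f,x,y,w,h,s): return cv2.resize(cv2.imread(f'pics/{f}.png')[y:y+h,x:x+w],None,fx=s,fy=s,interpolation=cv2.INTER_CUBIC)
# scene: red 210..270,185..255 ; loop 285..335,200..260
a=crop('scene0',210,190,66,60,6); b=crop('scene0',275,200,66,60,6)
c=crop('side0',275,125,66,70,6)[:300*6//6*1+120]; d=crop('side0',285,180,66,50,6)
c=cv2.resize(cv2.imread('pics/side0.png')[128:194,270:336],None,fx=4,fy=4,interpolation=2)
d=cv2.resize(cv2.imread('pics/side0.png')[180:240,280:380],None,fx=4,fy=4,interpolation=2)
o=np.zeros((600,800,3),np.uint8)
o[:300,:330]=cv2.resize(a,(330,300)); o[:300,340:670]=cv2.resize(b,(330,300)); o[310:574,:264]=c; o[310:550,340:740]=d
cv2.imwrite('pics/crop1.png',o)
E
```

```text
(no output)
```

View pics/crop1.png

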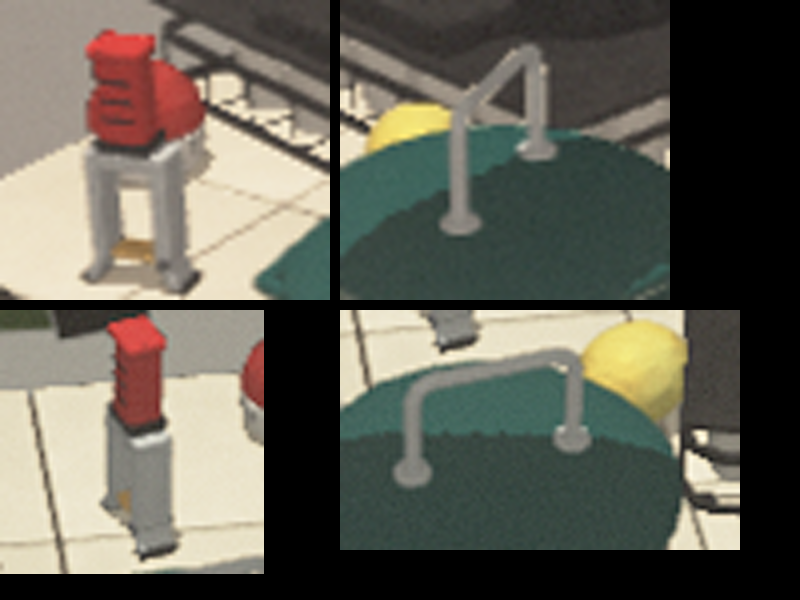

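```bash
python3 - <<'E'
from h import *
s=load('scene0');d=load('side0')
n=tri((s,299,222),(d,298,199));f=tri((s,314,210.4),(d,337.5,192))
print('loop',n,f,(n+f)/2,np.degrees(np.arctan2(*(f-n)[1::-1])))
n=tri((s,299,244.5),(d,298,221));f=tri((s,314.5,230.5),(d,338,212)); print('posts base',n,f)
print('redtop',tri((s,234.6,198.6),(d,304,134)),atz(s,234.6,198.6,.13),atz(d,304,134,.13))
a=atz(s,229.5,245,0);b=atz(s,246,247.5,0);print('feet',a,b,np.degrees(np.arctan2(*(b-a)[1::-1])))
print('feet side',atz(d,308.5,188,0),atz(d,297.5,177,0))
print('blue',atz(s,446,265,.13),'orange',atz(s,376,247,.13))
E
```

```text
loop [0.40937344 0.05379587 0.14023929] [0.48523032 0.06755314 0.13651818] [0.44730188 0.06067451 0.13837873] 10.279329483024922
posts base [0.4093004  0.0556641  0.08549847] [0.48875214 0.07005844 0.08453467]
redtop [0.45269116 0.27734553 0.13010773] [0.45051263 0.27421515 0.13      ] [0.45290791 0.28056133 0.13      ]
feet [0.44464226 0.30004335 0.        ] [0.45673605 0.25596369 0.        ] -74.65772514677782
feet side [4.60384105e-01 2.61008552e-01 1.11022302e-16] [ 4.41519957e-01  3.04499371e-01 -1.11022302e-16]
blue [ 0.41940494 -0.27797755  0.13      ] orange [ 0.41278073 -0.13291222  0.13      ]
```

Request:
{"op": "drive_tool", "data": {"steps": [[0, -4.5, 0, 0, 1], [0, -4.5, 0, 0, 1], [0, -4.5, 0, 0, 1], [0, -4.5, 0, 0, 1], [0, -4.4, 0, 0, 1], [0, 0, -4, -8.5, 1], [0, 0, 0, -8.5, 1], [0, 0, 0, -8.5, 1], [0, 0, 0, -8.5, 1], [0, 0, 0, -8.5, 1]]}}

```text
time: 1.15
eef_pos: [0.4506, 0.0402, 0.2311]
tcp_rot: [0.283, 0.648, -0.283, 0.648]
contact_force: [0.7, -0.5, -0.2]
opening: 1.0
```

Request:
{"op": "drive_tool", "data": {"steps": [[0, 0, 0, -8.5, 1], [0, 0, 0, -8.5, 1], [0, 0, 0, -8.5, 1], [0, 0, 0, -8.5, 1], [0, 0, 0, -8.5, 1], [0, 0, 0, -8.5, 1], [0, 0, 0, -5, 1], [0, 4.5, 0, 0, 1], [0, 4.5, 0, 0, 1], [0, 0, 0, 0, 1]]}}

```text
time: 2.15
eef_pos: [0.4364, 0.1326, 0.231]
tcp_rot: [-0.054, 0.705, 0.055, 0.705]
contact_force: [0.9, 0.9, 0.5]
opening: 1.001
```

```bash
python3 - <<'E'
from h import *
c=shot('wrist','w1'); print(readout.get_state()); print(c['eye'],R.from_quat(c['orientation']).as_matrix())
print(R.from_quat(readout.get_state()['tcp_rot']).as_matrix().round(3))
for p in [(.452,.278,.13),(.41,.055,.138),(.488,.069,.138)]: print(proj(c,p))
E
```

```text
{'time': 2.2, 'qpos': array([ 6.79913643e-02, -2.15142821e-01,  2.09313790e+00, -8.16172898e-05,
        1.26418202e+00, -1.65565220e+00]), 'dq': array([-0.05561964,  0.0006132 , -0.00195796, -0.01682876, -0.00234285,
       -0.01565796]), 'joint_efforts': array([ 9.96343866e-01, -2.07368177e+01, -2.91513669e+01,  1.10754285e-01,
        1.88985758e-02,  6.98848651e-02]), 'eef_pos': array([0.43686707, 0.13086327, 0.23103337]), 'tcp_rot': array([-0.05402152,  0.705249  ,  0.05397   ,  0.70483528]), 'contact_force': array([ 0.32401033, -0.35846108,  0.07167184]), 'wrist_torque': array([-0.00947952,  0.00855263, -0.03832085]), 'opening': 0.99527786483288}
[0.3529156  0.11974298 0.37476393] [[-0.15226551 -0.93499381 -0.32031514]
 [ 0.98833894 -0.14366512 -0.05046259]
 [ 0.00116409 -0.32426364  0.94596603]]
[[-0.001 -0.152  0.988]
 [-0.     0.988  0.152]
 [-1.    -0.    -0.001]]
(np.float64(530.9813977077616), np.float64(291.42660528951575))
(np.float64(199.21625023074358), np.float64(183.04159849466396))
(np.float64(214.10622557020423), np.float64(302.21401181440297))
```

View pics/w1.png

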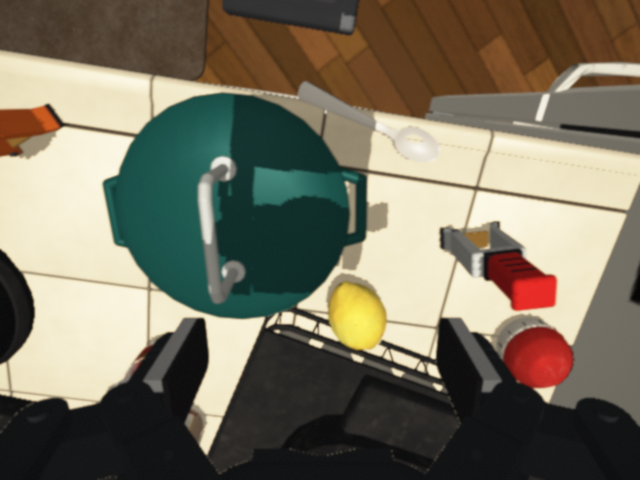

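```bash
python3 - <<'E'
from h import *
c=load('w1')
for p in [(514,308),(556,304),(549,277),(507,281),(533,291)]: print('top',atz(c,*p,.13))
for p in [(442,237),(500,228),(440,248),(522,250)]: print('feet',atz(c,*p,.005))
for p in [(205,180),(217,300),(221,168),(234,271)]: print('loop',atz(c,*p,.138 if p[0]<220 else .085))
for p in [(640,195),(570,380)]: print('wall',atz(c,*p,.0))
E
```

```text
top [0.46586717 0.27050776 0.13      ]
top [0.45855747 0.29791921 0.13      ]
top [0.43993067 0.28647679 0.13      ]
top [0.44700195 0.25968236 0.13      ]
top [0.45148654 0.27924496 0.13      ]
feet [0.45933428 0.25461101 0.005     ]
feet [0.4419086  0.30765038 0.005     ]
feet [0.4707281  0.25549756 0.005     ]
feet [0.46052717 0.33570376 0.005     ]
loop [0.40765137 0.05828938 0.138     ]
loop [0.48608251 0.07077078 0.138     ]
loop [0.4094452  0.05538214 0.085     ]
loop [0.48847709 0.07123192 0.085     ]
wall [0.39106246 0.43222918 0.        ]
wall [0.60394953 0.4404721  0.        ]
```

Request:
{"op": "drive_tool", "data": {"steps": [[0, 0, 0, -7.3, 1], [0, 4.6, 1.8, 0, 1], [0, 4.6, 1.8, 0, 1], [0, 4.6, 1.9, 0, 1], [0, 0, 0, 0, 1], [0, 0, 0, 0, 1]]}}

```text
time: 2.8
eef_pos: [0.4531, 0.2767, 0.2307]
tcp_rot: [-0.098, 0.701, 0.097, 0.7]
contact_force: [-1.2, -0.2, -0.3]
opening: 0.998
```

```bash
python3 - <<'E'
from h import *
c=shot('wrist','w2'); s=readout.get_state();print(s['eef_pos'],s['qpos'],R.from_quat(s['tcp_rot']).as_matrix().round(3))
print(proj(c,(.452,.279,.13)))
E
```

```text
[0.45314995 0.27591959 0.23081435] [ 3.55920273e-01 -3.28019095e-02  1.92975847e+00 -7.40074171e-04
  1.24581615e+00 -1.49009415e+00] [[-0.001 -0.272  0.962]
 [-0.001  0.962  0.272]
 [-1.    -0.001 -0.001]]
(np.float64(325.7952749151474), np.float64(238.4081522754808))
```

View pics/w2.png

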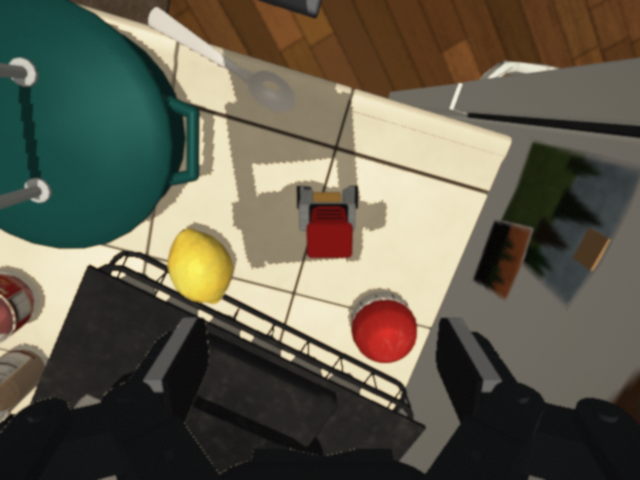

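Request:
{"op": "drive_tool", "data": {"steps": [[0, 0.5, 0.2, 0, 1], [3, 0, 0, 0, 1], [3, 0, 0, 0, 1], [3, 0, 0, 0, 1], [3, 0, 0, 0, 1], [2.7, 0, 0, 0, 1], [0, 0, 0, 0, 1], [0, 0, 0, 0, 1]]}}

```text
time: 3.65
eef_pos: [0.4539, 0.2814, 0.0847]
tcp_rot: [-0.097, 0.701, 0.097, 0.7]
contact_force: [0.0, -0.3, 0.4]
opening: 1.002
```

Request:
{"op": "drive_tool", "data": {"steps": [[0, 0, 0, 0, 0.5], [0, 0, 0, 0, 0], [0, 0, 0, 0, 0], [0, 0, 0, 0, 0], [0, 0, 0, 0, 0], [0, 0, 0, 0, 0], [0, 0, 0, 0, 0], [0, 0, 0, 0, 0]], "force": 60}}

```text
time: 4.45
eef_pos: [0.4544, 0.2825, 0.0853]
tcp_rot: [-0.097, 0.7, 0.097, 0.701]
contact_force: [-0.2, 0.4, 6.0]
opening: 0.313
```

```bash
python3 - <<'E'
from h import *
c=shot('wrist','w3'); s=shot('side','s3')
o=np.zeros((480,800,3),np.uint8); o[:,:]=0
o[:360,:480]=cv2.resize(c['frame'],(480,360))[:,:,::-1]
o[:320,480:800]=cv2.resize(s['frame'][80:240,220:380],(320,320))[:,:,::-1]
cv2.imwrite('pics/v3.png',o); print(readout.get_state()['eef_pos'])
E
```

```text
[0.45442513 0.28253714 0.0853472 ]
```

View pics/v3.png

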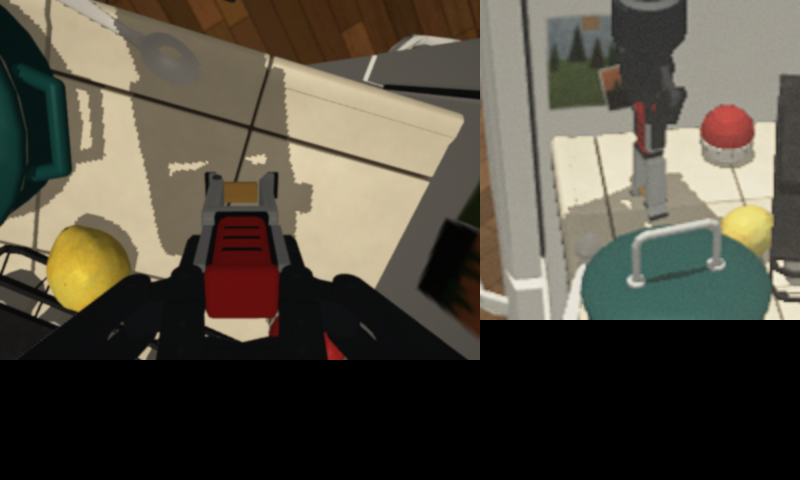

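Red grip is held: opening 0.313, which is about 27 mm, and both pads are across the bar. Now lift and carry.

Request:
{"op": "drive_tool", "data": {"steps": [[-1, 0, 0, 0, 0], [-3, 0, 0, 0, 0], [-3, 0, 0, 0, 0], [-3, 0, 0, 0, 0], [-3, 0, 0, 0, 0], [-3, 0, 0, 0, 0], [-3, 0, 0, 0, 0], [0, 0, 0, 2.9, 0], [0, 0, 0, 2.9, 0], [0, 0, 0, 0, 0]], "force": 60}}

```text
time: 5.55
eef_pos: [0.4529, 0.2819, 0.2738]
tcp_rot: [-0.062, 0.705, 0.062, 0.704]
contact_force: [1.3, -1.4, -1.5]
opening: 0.312
```

Request:
{"op": "drive_tool", "data": {"steps": [[0, -2.6, -0.5, 0, 0], [0, -2.7, -0.5, 0, 0], [0, -2.7, -0.6, 0, 0], [0, -2.7, -0.5, 0, 0], [0, -2.7, -0.6, 0, 0], [0, -2.7, -0.5, 0, 0], [0, -2.7, -0.6, 0, 0], [0, -2.7, -0.5, 0, 0], [0, 0, 0, 0, 0], [0, 0, 0, 0, 0]]}}

```text
time: 6.55
eef_pos: [0.4482, 0.0628, 0.2737]
tcp_rot: [-0.061, 0.705, 0.062, 0.704]
contact_force: [-0.6, 0.4, -1.1]
opening: 0.311
```

```bash
python3 - <<'E'
from h import *
w=shot('wrist','w4'); s=shot('side','s4'); c=shot('scene','c4')
st=readout.get_state(); print(st['eef_pos'],st['contact_force'],R.from_quat(st['tcp_rot']).as_matrix().round(3))
o=np.zeros((600,800,3),np.uint8)
o[:360,:480]=cv2.resize(w['frame'],(480,360))[:,:,::-1]
o[:320,480:800]=cv2.resize(s['frame'][90:250,240:400],(320,320))[:,:,::-1]
o[360:600,0:400]=cv2.resize(c['frame'][140:260,220:420],(400,240))[:,:,::-1]
cv2.imwrite('pics/v4.png',o)
E
```

```text
[0.4483636  0.06375643 0.27401182] [ 0.06484433  0.07184035 -1.58326621] [[-0.001 -0.175  0.985]
 [ 0.     0.985  0.175]
 [-1.     0.001 -0.001]]
```

View pics/v4.png

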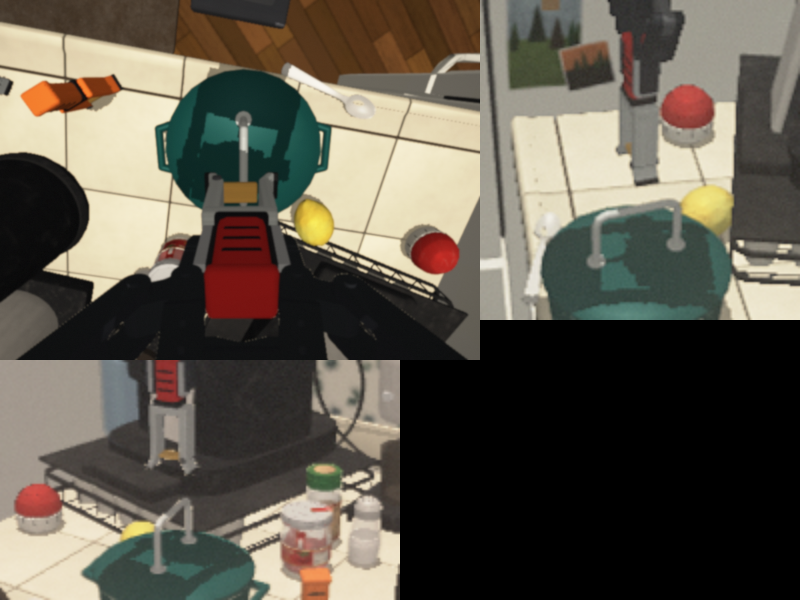

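The fork is centred over the loop: throat middle at about 244 and bar at about 244 in the 480-wide wrist inset, and parallel. The bar runs straight up in the view, so yaw is good. Next, press down.

Request:
{"op": "drive_tool", "data": {"steps": [[2, 0, 0, 0, 0], [2, 0, 0, 0, 0], [1.5, 0, 0, 0, 0], [0.5, 0, 0, 0, 0], [0.5, 0, 0, 0, 0], [0.5, 0, 0, 0, 0], [0.5, 0, 0, 0, 0]], "force": 90}}

```text
time: 7.4
eef_pos: [0.4501, 0.0631, 0.2014]
tcp_rot: [-0.062, 0.703, 0.062, 0.706]
contact_force: [-2.1, -1.5, 5.1]
opening: 0.296
```

Request:
{"op": "drive_tool", "data": {"steps": [[0.5, 0, 0, 0, 0], [0.5, 0, 0, 0, 0], [0.5, 0, 0, 0, 0], [0.5, 0, 0, 0, 0]]}}

```text
time: 7.8
eef_pos: [0.4511, 0.0617, 0.1815]
tcp_rot: [-0.064, 0.702, 0.06, 0.707]
contact_force: [1.4, -5.5, 0.3]
opening: 0.301
```

Request:
{"op": "drive_tool", "data": {"steps": [[0.4, 0, 0, 0, 0], [0.4, 0, 0, 0, 0], [0.2, 0, 0, 0, 0], [0.1, 0, 0, 0, 0], [0, 0, 0, 0, 0]]}}

```text
time: 8.3
eef_pos: [0.4484, 0.0634, 0.1692]
tcp_rot: [-0.061, 0.705, 0.062, 0.704]
contact_force: [-2.3, 0.9, 5.2]
opening: 0.3
```

```bash
python3 - <<'E'
from h import *
w=shot('wrist','w5'); s=shot('side','s5'); c=shot('scene','c5')
st=readout.get_state(); print(st['eef_pos'],st['contact_force'],R.from_quat(st['tcp_rot']).as_matrix().round(3))
o=np.zeros((600,800,3),np.uint8)
o[:300,:400]=cv2.resize(w['frame'],(400,300))[:,:,::-1]
o[:400,400:800]=cv2.resize(s['frame'][150:250,270:370],(400,400))[:,:,::-1]
o[300:600,0:400]=cv2.resize(c['frame'][185:260,260:360],(400,300))[:,:,::-1]
cv2.imwrite('pics/v5.png',o)
E
```

```text
[0.44833406 0.0633599  0.16914356] [-2.83499579 -0.21407467  4.24102506] [[-0.001 -0.174  0.985]
 [ 0.001  0.985  0.174]
 [-1.     0.001 -0.001]]
```

View pics/v5.png

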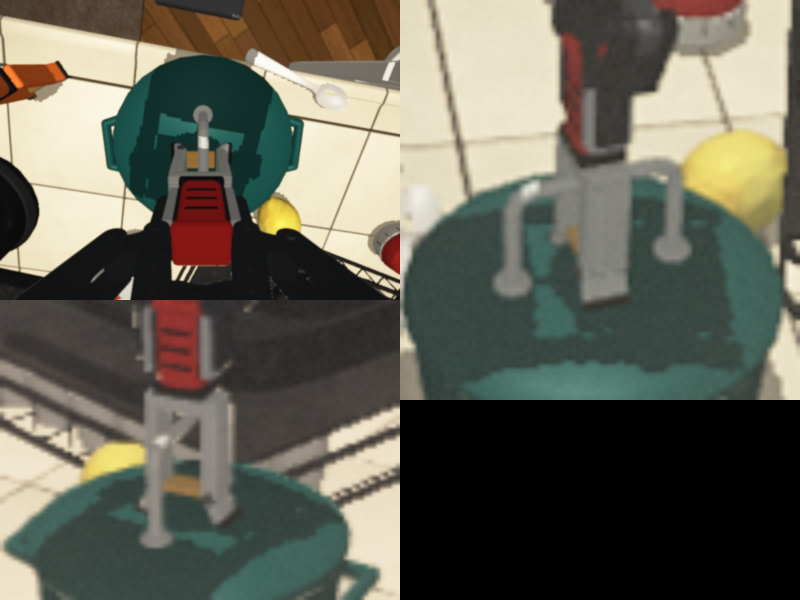

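The feet are on the lid, the bar sits high in the throat, and the brass gate is level beneath it (about (183,485) in the lower-left inset). Release, then retract upward.

Request:
{"op": "drive_tool", "data": {"steps": [[0, 0, 0, 0, 0.35], [0, 0, 0, 0, 0.45], [0, 0, 0, 0, 0.7], [0, 0, 0, 0, 1], [0, 0, 0, 0, 1], [0, 0, 0, 0, 1], [0, 0, 0, 0, 1], [0, 0, 0, 0, 1]]}}

```text
time: 9.25
eef_pos: [0.4487, 0.063, 0.1686]
tcp_rot: [-0.062, 0.704, 0.062, 0.705]
contact_force: [-0.0, 0.4, -0.7]
opening: 1.001
```

Request:
{"op": "drive_tool", "data": {"steps": [[-1, 0, 0, 0, 1], [-2, 0, 0, 0, 1], [-3, 0, 0, 0, 1], [-3, 0, 0, 0, 1], [-3, 0, 0, 0, 1], [0, 0, 0, 0, 1], [0, 0, 0, 0, 1], [0, 0, 0, 0, 1], [0, 0, 0, 0, 1]]}}

```text
time: 10.15
eef_pos: [0.4478, 0.063, 0.2867]
tcp_rot: [-0.061, 0.705, 0.062, 0.703]
contact_force: [0.4, -0.3, -0.6]
opening: 1.006
```

```bash
python3 - <<'E'
from h import *
w=shot('wrist','w6'); s=shot('side','s6'); c=shot('scene','c6')
st=readout.get_state(); print(st['time'],st['eef_pos'],st['contact_force'],st['opening'])
o=np.zeros((600,800,3),np.uint8)
o[:300,:400]=cv2.resize(w['frame'],(400,300))[:,:,::-1]
o[:400,400:800]=cv2.resize(s['frame'][150:250,270:370],(400,400))[:,:,::-1]
o[300:600,0:400]=cv2.resize(c['frame'][185:260,260:360],(400,300))[:,:,::-1]
o[400:600,400:800]=cv2.resize(c['frame'][240:340,350:550],(400,200))[:,:,::-1]
cv2.imwrite('pics/v6.png',o)
E
```

```text
10.3 [0.44816047 0.06299789 0.28725962] [ 0.12606899 -0.94422504  0.19082239] 0.9992535199853898
```

View pics/v6.png

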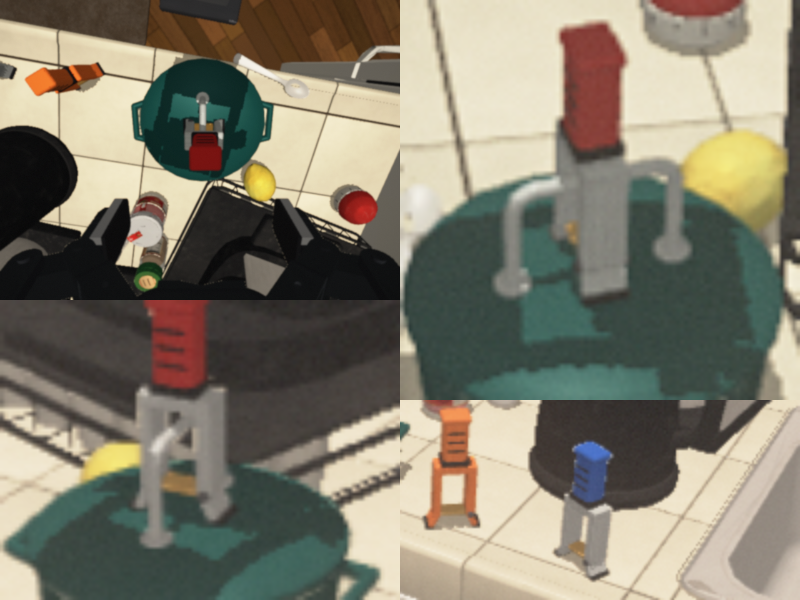

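The red grip stands upright on the lid with the bar above the shut gate. The gripper is clear, and the blue and orange grips are untouched. Handing in.

```bash
python3 -c "
from plant import sign_off; print(sign_off())"
```

```text
the job is handed in; nothing more can be done
None
```

The red lifter grip is clipped onto the casserole loop and released, and the job was handed in at about 10.3 s. I pinched it across y, carried it over the loop, lined it up and pressed it straight down until its feet reached the lid.

- **Fit:** in the last pictures the grip stands upright on the lid. The bar lies in the throat above the brass gate, and the gate is level, so it has sprung shut.
- **Forces:** the highest reading at the end of any move was about 6 N while gripping and pressing. I did not record peaks within a move.
- **Sideways drift:** the tool moved 2–3 mm sideways while the bar was pushing through the gate, then came back to line once it was past.
- **Clearance:** the gripper is open, about 12 cm above where it let go, and touching nothing.
- **Other grips:** the blue and orange grips are standing and were never approached.

No check failed or disagreed. The gate was judged from the pictures only, since its angle could not be read directly.

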